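# Rinse the paste brush and hang it to drip

### The arm

A 6-joint arm with a two-finger parallel gripper is mounted at the origin on the work surface. World frame = base frame: x ahead of the robot, y to its left, z up, the work surface at z = 0. Lengths are in m, angles in rad, forces in N, time in s.
With the tool pointing down it reaches from about 0.3 to 0.775 m from the base axis. Payload 14.6 kg.
Tool frame: the origin (TCP) lies on the centre line of the jaws, within the pads' length; the fingertips stand 19 mm ahead of it and the grasp point (between the pads) is the TCP (ctrl.tip_reach is the distance from the TCP to the fingertips, in m); x points along the fingers, y is the direction in which the jaws open and shut, and the axes are right-handed (so a half turn about x gives the same grasp; the last joint's range is limited). The gripper opens to 94 mm and grips with 3 to 60 N. Pads are 16 mm wide; open, the fingers measure 119 mm over their backs; the gripper's body (75 mm by 177 mm) begins 78 mm behind the grasp point.
Start: joints at [-1.388, 0.3, 1.521, -0, 1.321, -0.067], TCP at [0.136, -0.533, 0.224] pointing down, gripper open.
Joint ranges: [-3.03, 3.03], [-0.79, 2.21], [0.23, 2.52], [-1.04, 4.18], [0, 3.07], [-2.55, 2.55]. Speed limits (rad/s): [2.22, 2.22, 2.57, 3.14, 3.14, 3.14].

### API

Orientations are given as [roll, pitch, yaw] about the fixed x, y, z axes, in that order (R = Rz(yaw) Ry(pitch) Rx(roll)).
In Python, from station import ctrl, optics, models gives the robot as it stands. The module is installed in compiled form; this text tells all that it offers.
- The arm moves only by the tool arm_command, never from a script. Its argument "deltas" is a list of rows, each an object with "translation": the shift along the tool's x, y, z in units of 25 mm (1.0 is 25 mm), a list of three; "turn": the turn, a rotation vector about the tool's x, y, z in units of 5 degrees (1.0 is 5 degrees), a list of three. In form: [{"translation": [x, y, z], "turn": [rx, ry, rz]}, ...]. A call has 1 to 12 rows; each row is the pose to reach, as a shift and turn from the pose commanded when the call began, along the tool's axes at that moment; what a row does not reach only later rows make up. A row lasts 1/12 s, in which the tool goes at most 41.7 mm and 7.16 degrees, less where a joint would pass 70% of its speed; a pose out of reach is approached as far as the arm can. A call with a gripper value outside its range is refused whole. "gripper" is the finger opening in mm, from 0 to 94, set as the call begins (left out, the last holds). The fingers move at their own pace and stop on an object; "force" is the grip in N (left out, the last holds). Time passes only in rows, so rows that repeat a pose let the fingers close. It gives the time, the measured TCP pose, the force and the opening at its end, in the units of the state.
- ctrl.get_obs(): the state, without advancing time (a new reading comes with each control period).
- optics.camera(name): name is "scene" or "top" or "wrist"; returns the picture (480x640x3 uint8, red, green, blue); there is no depth.
- optics.get_calibration(name): a dict with "K" (3x3 intrinsics, pixels), "k1" (the pictures are not rectified: a ray, as slopes to the right and down, at radius r is drawn at 1 + k1 r^2 times it, then the intrinsics apply), "origin" and "orientation" of the camera in the world. Camera axes: x right, y down, z forward; pixel columns grow to the right and rows downward; lengths in m; the calibration is good to about 2 mm. A picture is of the moment at which its call begins: read the wrist's pose just before it. get_calibration takes no time and is no camera call; for the wrist camera it gives the pose at the moment of the call.
- ctrl.hand_in(): hands the job in, once; it reports no verdict.
Trained networks look in the newest picture that a camera, given by its name, has taken for a name from the list of things; names that differ only in an ending like _2 or _b are one class to them, and where a whole thing is asked for, a point or a joint stands for the part that bears it (a point fixed in the world has none). Each returns a list of dicts, best first, with "score" (0 to 1); they miss things now and then, are a little off and sometimes report something else, mostly with a low value. They report only what shows in the picture. A call takes as long as a camera call. They do not tell look-alikes from the thing itself.
- models.look_for(target, camera): "box" ([left, top, right, bottom] in pixels, round what is visible of it).
- models.cut_out(target, camera): "pixels" (480x640 bool, what is visible of it) and "box" ([left, top, right, bottom] in pixels, round what is visible of it).
- models.mark_of(target, camera): "at" ([column, row] in pixels: a listed point, or the origin of a listed thing).
The state is a dict: "time_s": time; "qpos": joint angles; "joint_vel": joint speeds; "tau": joint torques, N m; "ee_pos": TCP position; "eef_rot": TCP orientation; "force": force on the tool from outside, world axes, zero at the start; "moment": the same for the moment, N m; "grip_width": finger opening in m.
Only numpy, scipy, OpenCV 4.12 (cv2) and the standard library are available. Lean on these libraries where they do the work, as an engineer would, in place of code of your own. Each camera call takes 0.05 s, during which the arm holds its last target.

### The job

Rinse the paste brush: lift it off the hook of the storage stand (the one on the flat wooden base), dip its bristles well below the rim of the plain steel pot and lift them out again, then hang the brush by its guard disc on the empty hook of the drip stand (the one over the tray) and let go. Keep the brush roughly upright while dipping, do not push hard against the pot, and leave the pot and everything else on the desk standing where it is.

Things in the scene. Friction and masses are not known exactly. Their poses are not given: they have to be found in the camera images.
- brush: round paste brush, 190 mm long, 80 g, hanging bristles down on the storage stand at the start. Origin: middle of the bristle tip; z along the brush to the handle's end. From the tip up: rigid bristles 21 mm thick (0-40 mm), ferrule 18 mm thick (to 57 mm), shaft 12 mm thick (to 110 mm), flat guard disc 52 mm wide (to 116 mm), wooden handle 18 mm thick (to 190 mm)
- brush_guard (a point): point on the brush's axis at the underside of its guard disc, 110 mm from the bristle tip
- brush_grip (a point): point on the brush's axis in the handle, 160 mm from the bristle tip, a good place to grip from above
- store_stand: storage stand holding the brush at the start, on a flat pale wood base 120 x 110 x 12 mm. A steel post 12 mm thick, its axis 42 mm behind the origin (local +x), rises to 168 mm and carries a two-pronged hook pointing along local -x, roughly towards the robot. Bolted down. Origin: centre of the base's underside, straight below the seat's middle; z up
- store_seat (a point): middle of the storage stand's hook, midway between its two parallel level prongs, at the height of their top (150 mm). Prongs 6 mm thick, 24 mm clear between them: the brush's shaft hangs between, its guard disc rests on both, between post and upturned tips (72 mm clear). Nothing above. Axes as the stand's
- store_tips (a point): midpoint between the tops of the two upturned tips of the storage stand's hook, 39 mm in front of the seat's middle (local -x), at 168 mm height: 18 mm above the prongs. The brush's guard must rise above these tips to pass forward or back over them
- drip_stand: drip stand, same post and hook as the storage stand but on a shallow open steel tray 120 x 110 mm, walls 18 mm tall; hook empty at the start. A steel post 12 mm thick, its axis 42 mm behind the origin (local +x), rises to 168 mm and carries a two-pronged hook pointing along local -x, roughly towards the robot. Bolted down. Origin: centre of the base's underside, straight below the seat's middle; z up
- drip_seat (a point): middle of the drip stand's hook, where the middle of the guard disc's underside belongs: midway between its two parallel level prongs, at the height of their top (150 mm). Prongs 6 mm thick, 24 mm clear between them, 72 mm clear between post and upturned tips. Nothing above. Axes as the stand's
- drip_tips (a point): midpoint between the tops of the two upturned tips of the drip stand's hook, 39 mm in front of the seat's middle (local -x), at 168 mm height: 18 mm above the prongs. The brush's guard must rise above these tips to pass forward or back over them
- pot: rinsing pot: plain straight steel pot without handle, 80 mm wide outside, 74 mm inside, 75 mm tall, floor 4 mm thick, empty, 0.3 kg, loose on the desk. Origin: centre of its underside
- pot_rim (a point): centre of the rinsing pot's mouth, at rim height (75 mm)
- mug: white ceramic mug with a side handle, 80 mm wide, 90 mm tall; origin: centre of its underside. Bystander
- stapler: black desk stapler, 135 x 36 mm, 51 mm tall; origin: centre of its underside. Bystander
- tape_dispenser: black tape dispenser with a clear roll, 150 x 50 mm, 86 mm tall; origin: centre of its underside. Bystander
- hole_punch: dark two-hole punch, 115 x 100 mm, 61 mm tall; origin: centre of its underside. Bystander
- pen_cup: black cup full of pens, 78 mm wide, 160 mm tall with its pens; origin: centre of its underside. Bystander
- calculator: flat grey pocket calculator, 140 x 75 mm, 16 mm tall; origin: centre of its underside. Bystander
There are look-alikes about, which are no part of the job. What is shaped like the store_stand but green or turquoise is not meant.

How it is judged:
On the way, in this order (a step that is already met when the one before it is completed fails the run):
1. the brush is off the storage stand's hook, the middle of its guard disc more than 60 mm from the middle of the seat (distance between brush_guard and store_seat above 0.06 m), for 0.1 s.
2. the bristle tip is inside the pot, at least 20 mm below its rim, the brush within 0.4 rad of upright, for 0.2 s (z of brush in the frame of pot_rim between -0.08 and -0.02 m and horizontal distance between brush and pot_rim below 0.034 m and angle between brush's own z axis and vertical below 0.4 rad), for 0.2 s.
3. the bristle tip is out again, more than 10 mm above the pot's rim (height (world z) of brush above 0.085 m).
4. the brush hangs by its guard disc on the drip stand's hook (horizontal distance between brush_guard and drip_seat below 0.018 m and z of brush_guard in the frame of drip_seat between -0.006 and 0.007 m and angle between brush's own z axis and vertical below 0.15 rad), for 0.2 s.
At the end, for the whole second after the job is handed in: The brush hangs released, upright (0.15 rad) and still (30 mm/s) on the drip stand: middle of its guard's underside within 18 mm horizontally of the seat's middle, 6 mm below to 7 mm above the prongs' top. Pot upright (0.1 rad), within 30 mm of its start (all of step 4 and linear speed of brush below 0.03 m/s and angle between pot's own z axis and vertical below 0.1 rad and distance of pot from where it was at the start of the episode below 0.03 m); the robot touches nothing.
It fails at once if the pot is shifted more than 30 mm or tipped more than 0.25 rad (distance of pot from where it was at the start of the episode above 0.03 m or angle between pot's own z axis and vertical above 0.25 rad).
It fails at once if the brush pushes on the pot with more than 15 N (contact force between brush and pot above 15 N).
It fails at once if a bystander (mug, stapler, tape dispenser, hole punch, pen cup, calculator) is shifted more than 30 mm (distance of any of mug, stapler, tape_dispenser, hole_punch, pen_cup, calculator from where it was at the start of the episode above 0.03 m).
It also fails if it takes over 58 s, if anything falls off the work surface, if the arm or the gripper's body presses on something with over 40 N, if the wrist force passes 120 N, or if a joint passes its speed limit or range.

## Working session

There is one attempt and no reset: what is moved stays moved. The work goes in short steps, Python scripts to look and compute and a tool call to move; the robot and the scene stay as the last step left them, time stands still between calls to the robot, and variables do not carry over. Pictures are saved under pics/ and viewed, and the job is handed in when it is done.

Besides the shell and the picture viewer there is one more tool, called after "Emit:" as a command line: name --argument value ..., lists and objects as JSON in quotes. arm_command: Moves the arm, as the interface text tells. Its arguments: {"type":"object","properties":{"deltas":{"type":"array"},"gripper":{"type":"number"},"force":{"type":"number"}},"required":["deltas"]}

```bash
mkdir -p pics
python3 - <<'E'
from station import ctrl, optics, models
import cv2
o=ctrl.get_obs(); print(o)
for n in ["scene","top","wrist"]:
    im=optics.camera(n); cv2.imwrite(f"pics/{n}0.png",im[:,:,::-1])
    c=optics.get_calibration(n); print(n,c)
    if n!="wrist":
        for t in ["brush_guard","brush_grip","brush","store_seat","store_tips","drip_seat","drip_tips","pot_rim","pot","store_stand","drip_stand"]:
            print(t,[(round(d["score"],2),[round(float(v),1) for v in d["at"]]) for d in models.mark_of(t,n)[:4]])
print(ctrl.get_obs()["time_s"])
E
```

```text
{'time_s': 0.0, 'qpos': array([-1.38757831e+00,  3.00461611e-01,  1.52159010e+00,  9.37955931e-06,
        1.32071987e+00, -6.66326292e-02]), 'joint_vel': array([-0.0014927 ,  0.00022854, -0.0028053 , -0.00116569,  0.00053155,
        0.00086013]), 'tau': array([ 3.90468820e-03, -5.31803226e+01, -3.52733839e+01,  7.09769432e-02,
        2.43294309e-02, -9.81603193e-05]), 'ee_pos': array([ 0.13592898, -0.5326807 ,  0.22388771]), 'eef_rot': array([-1.64513496,  1.56961736,  1.74630601]), 'force': array([-0.122764  , -0.02597319, -0.1049503 ]), 'moment': array([0.02436155, 0.0446955 , 0.01558889]), 'grip_width': 0.09393615072393324}
scene {'K': array([[520.59520228,   0.        , 322.25902957],
       [  0.        , 520.59520228, 238.09470076],
       [  0.        ,   0.        ,   1.        ]]), 'k1': -0.018466726685921028, 'origin': array([ 1.16129886, -0.42634138,  1.27294596]), 'orientation': array([-2.54504514, -0.01548   ,  0.91297991])}
brush_guard [(0.94, [309.3, 240.4])]
brush_grip [(0.65, [306.8, 230.1])]
brush [(0.62, [310.0, 260.8])]
store_seat [(0.94, [312.4, 239.0]), (0.84
[... 990 characters left out ...]
39.7])]
store_tips [(0.7, [326.8, 251.6]), (0.66, [386.6, 361.6]), (0.56, [128.1, 386.0])]
drip_seat [(0.75, [187.5, 227.7])]
drip_tips [(0.59, [180.4, 244.3]), (0.53, [199.7, 233.2])]
pot_rim [(0.77, [480.9, 255.3])]
pot [(0.65, [467.8, 260.9])]
store_stand [(0.95, [324.9, 243.3]), (0.85, [375.2, 335.7]), (0.66, [149.0, 360.5])]
drip_stand [(0.87, [195.8, 232.9])]
wrist {'K': array([[374.61541714,   0.        , 316.9625785 ],
       [  0.        , 374.61541714, 239.9884543 ],
       [  0.        ,   0.        ,   1.        ]]), 'k1': -0.07534536737661304, 'origin': array([ 0.2167513 , -0.51341308,  0.38482867]), 'orientation': array([ 2.85372163e+00, -1.32422494e-04, -1.32011752e+00])}
1.25
```

View pics/scene0.png

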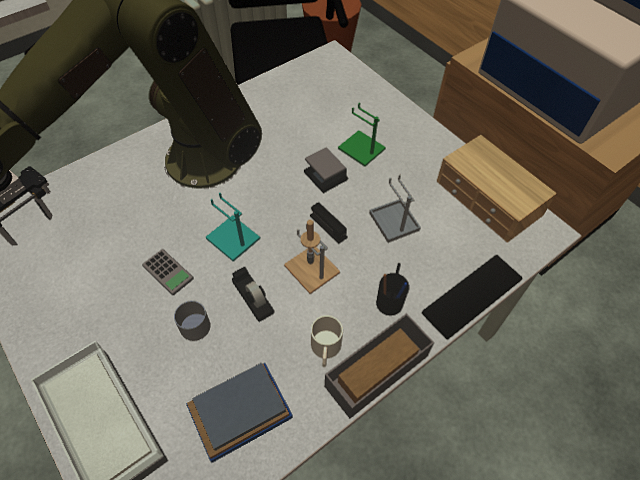

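View pics/top0.png

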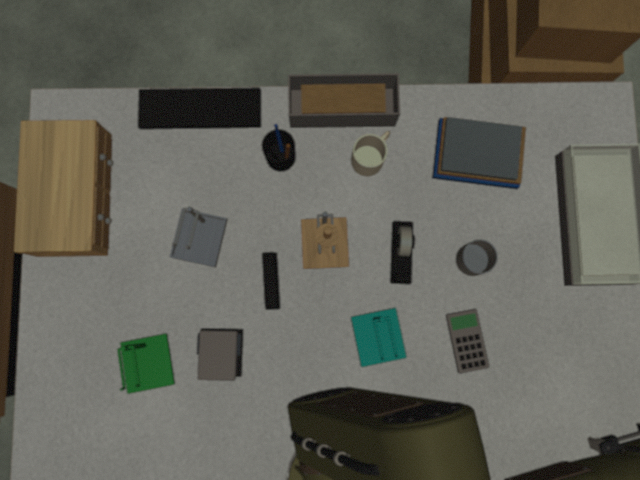

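```bash
cat > h.py <<'E'
import numpy as np, cv2
from scipy.spatial.transform import Rotation as R
def calR(c): return R.from_euler('xyz',c["orientation"]).as_matrix()
def ray(c,px):
    d=(np.array(px,float)-[c["K"][0,2],c["K"][1,2]])/c["K"][0,0]
    u=d.copy()
    for _ in range(20): u=d/(1+c["k1"]*(u@u))
    v=calR(c)@np.array([u[0],u[1],1.]); return v/np.linalg.norm(v)
def onz(c,px,z):
    v=ray(c,px); return c["origin"]+v*(z-c["origin"][2])/v[2]
def proj(c,p):
    q=(np.array(p)-c["origin"])@calR(c); u=q[:2]/q[2]
    return u*(1+c["k1"]*(u@u))*c["K"][0,0]+[c["K"][0,2],c["K"][1,2]]
def tri(obs):
    A=np.zeros((3,3));b=np.zeros(3)
    for c,px in obs:
        v=ray(c,px);M=np.eye(3)-np.outer(v,v);A+=M;b+=M@c["origin"]
    return np.linalg.solve(A,b)
E
python3 - <<'E'
from station import optics
from h import *
S=optics.get_calibration("scene");T=optics.get_calibration("top")
pts={"brush_guard":([309.3,240.4],[329.3,233.7]),"brush_grip":([306.8,230.1],[326.1,230.3]),"store_seat":([312.4,239],[325,235.1]),"store_tips":([303.9,223.7],[326.8,251.6]),"drip_seat":([400.7,192.4],[187.5,227.7]),"drip_tips":([394.1,174.5],[180.4,244.3]),"pot_rim":([187.7,315.3],[480.9,255.3]),"pot":([195.5,326.8],[467.8,260.9]),"store":([310.1,270.4],[324.9,243.3]),"drip":([391.9,221],[195.8,232.9])}
zz=dict(store_seat=.15,drip_seat=.15,store_tips=.168,drip_tips=.168,pot_rim=.075,pot=0,store=0,drip=0,brush_guard=.15,brush_grip=.2)
for k,(s,t) in pts.items():
    print(k,tri([(S,s),(T,t)]).round(4),onz(S,s,zz[k])[:2].round(4),onz(T,t,zz[k])[:2].round(4))
a=cv2.imread("pics/top0.png")
crop=np.hstack([cv2.resize(a[195:285,285:365],None,fx=5,fy=5,interpolation=cv2.INTER_CUBIC)[:450,:400],cv2.resize(a[195:285,160:240],None,fx=5,fy=5,interpolation=cv2.INTER_CUBIC)])
cv2.imwrite("pics/crop1.png",crop)
a=cv2.imread("pics/scene0.png")
crop=np.hstack([cv2.resize(a[210:300,275:355],None,fx=5,fy=5,interpolation=cv2.INTER_CUBIC),cv2.resize(a[165:255,355:435],None,fx=5,fy=5,interpolation=cv2.INTER_CUBIC)])
cv2.imwrite("pics/crop2.png",crop)
E
```

```text
brush_guard [0.5534 0.0218 0.1499] [0.5538 0.0224] [0.553  0.0213]
brush_grip [0.5511 0.024  0.1933] [0.5521 0.0162] [0.5531 0.029 ]
store_seat [0.5517 0.0319 0.1452] [0.5552 0.0315] [0.5501 0.0306]
store_tips [0.5137 0.0308 0.1722] [0.513  0.0355] [0.5123 0.0277]
drip_seat [0.5726 0.3286 0.1392] [0.5784 0.3219] [0.5707 0.3259]
drip_tips [0.5319 0.3352 0.1734] [0.5288 0.3389] [0.5326 0.3364]
pot_rim [ 0.5088 -0.3271  0.0707] [ 0.5104 -0.3286] [ 0.5089 -0.3248]
pot [ 0.5042 -0.3196 -0.0163] [ 0.5114 -0.3227] [ 0.5036 -0.3136]
store [ 0.552   0.0272 -0.0098] [0.556  0.0226] [0.5514 0.0284]
drip [0.5749 0.3281 0.0089] [0.567  0.3246] [0.5813 0.3379]
```

View pics/crop1.png

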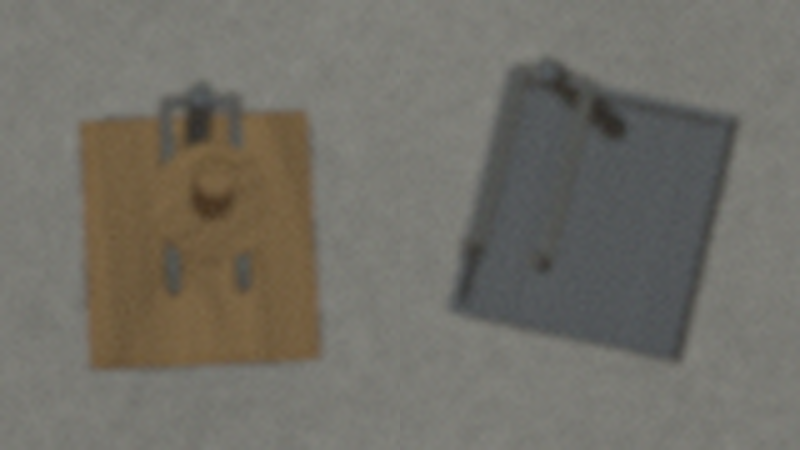

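View pics/crop2.png

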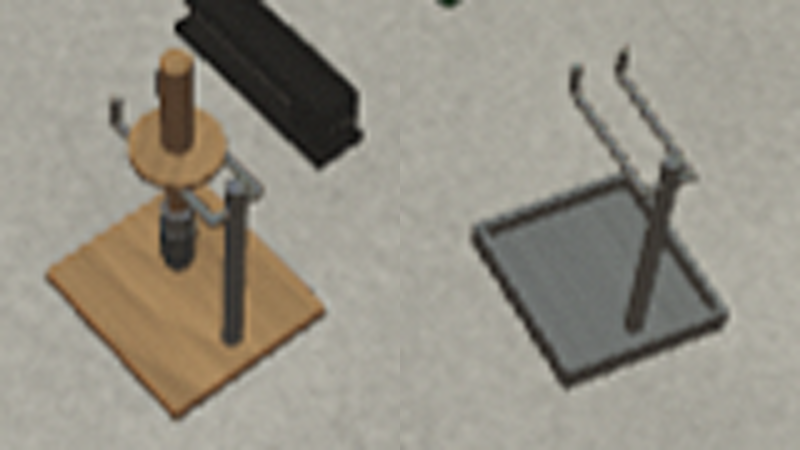

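```bash
cat > fit.py <<'E'
from station import optics
from h import *
from scipy.optimize import least_squares
S=optics.get_calibration("scene");T=optics.get_calibration("top")
def px(u,v,ox,oy,hx=0): return np.array([(u-hx+.5)/5-.5+ox,(v+.5)/5-.5+oy])
t1=lambda u,v:(T,px(u,v,285,195)); t2=lambda u,v:(T,px(u,v,160,195,400))
s1=lambda u,v:(S,px(u,v,275,210)); s2=lambda u,v:(S,px(u,v,355,165,400))
# local: x fwd(away), y left. corners half 0.06 x .055 (x-size 120)
def corners(z,a=.06,b=.055): return dict(FL=(a,b,z),FR=(a,-b,z),NR=(-a,-b,z),NL=(-a,b,z))
def fit(obs,x0):
    def f(p):
        c,s=np.cos(p[2]),np.sin(p[2]);r=[]
        for (cam,q),l in obs:
            w=[p[0]+c*l[0]-s*l[1],p[1]+s*l[0]+c*l[1],l[2]]
            r+=list(proj(cam,w)-q)
        return np.array(r)
    o=least_squares(f,x0,loss='soft_l1'); print(o.x.round(4),np.rad2deg(o.x[2]).round(2)); print(f(o.x).reshape(-1,2).round(1).tolist())
    return o.x
for a,b in((.06,.055),):
    c=corners(.012,a,b)
    print("store");fit([(t1(82,122),c["FL"]),(t1(308,112),c["FR"]),(t1(320,358),c["NR"]),(t1(92,368),c["NL"]),(t1(200,92),(.042,0,.168)),(t1(173,290),(-.039,.015,.168)),(t1(243,287),(-.039,-.015,.168)),
     (s1(48,275),c["NR"]),(s1(325,310),c["FL"]),(s1(177,415),c["FR"]),(s1(236,187),(.042,0,.168)),(s1(116,100),(-.039,-.015,.168))],[.55,.03,0])
    c=corners(.018,a,b)
    print("drip");fit([(t2(512,68),c["FL"]),(t2(737,118),c["FR"]),(t2(682,360),c["NR"]),(t2(453,308),c["NL"]),(t2(547,65),(.042,0,.168)),
     (s2(475,232),c["NR"]),(s2(725,312),c["FL"]),(s2(622,180),c["NL"]),(s2(567,378),c["FR"]),(s2(672,160),(.042,0,.168)),(s2(575,70),(-.039,-.015,.168)),(s2(623,50),(-.039,.015,.168))],[.57,.33,-.25])
E
python3 fit.py
```

```text
store
[0.5531 0.0293 0.0289] 1.66
[[-0.5, -0.8], [0.1, -0.8], [0.3, -0.2], [-0.4, -0.1], [0.2, 0.1], [0.3, -1.5], [0.4, -1.5], [-1.2, -2.0], [0.3, -1.6], [-0.6, -0.9], [-0.2, -1.4], [-0.5, -1.3]]
drip
[ 0.5706  0.3268 -0.2158] -12.36
[[0.0, -1.0], [0.2, -1.9], [-0.0, -1.0], [0.1, 0.1], [0.8, -0.3], [-1.2, -1.5], [0.5, -0.5], [0.8, -2.9], [-0.1, -0.9], [-0.2, -0.1], [-0.2, -1.0], [-0.6, -0.4]]
```

```bash
cat >> h.py <<'E'
def cur():
    from station import ctrl
    o=ctrl.get_obs(); return o["ee_pos"],R.from_euler('xyz',o["eef_rot"]).as_matrix(),o
def goal(p,yaw):
    """jaw line along (-sin yaw, cos yaw); picks nearer half turn"""
    P,Rc,o=cur(); best=None
    for k in(0,np.pi):
        y=np.array([-np.sin(yaw+k),np.cos(yaw+k),0]);x=np.array([0,0,-1.]);Rt=np.c_[x,y,np.cross(x,y)]
        rv=R.from_matrix(Rc.T@Rt).as_rotvec()
        if best is None or np.linalg.norm(rv)<np.linalg.norm(best): best=rv
    d=Rc.T@(np.array(p)-P)
    print("t",o["time_s"],"pos",P.round(4),"grip",round(o["grip_width"],4),"F",o["force"].round(1),"q",o["qpos"].round(2))
    print(p,"-> translation",(d/.025).round(2).tolist(),"turn",(np.rad2deg(best)/5).round(2).tolist())
E
python3 - <<'E'
from h import *
from station import optics
S=optics.get_calibration("scene");T=optics.get_calibration("top")
px=lambda u,v,ox,oy:np.array([(u+.5)/5-.5+ox,(v+.5)/5-.5+oy])
print("handle top",tri([(T,px(214,178,285,195)),(S,px(176,58,275,210))]))
print(cur()[1].round(3))
goal([.552,.024,.36],0.0)
E
```

```text
handle top [0.54954726 0.02722587 0.22601938]
[[ 0.     0.247 -0.969]
 [ 0.    -0.969 -0.247]
 [-1.    -0.    -0.   ]]
t 1.25 pos [ 0.136  -0.5329  0.2245] grip 0.094 F [-0.8  0.4  1.1] q [-1.39  0.3   1.52  0.    1.32 -0.07]
[0.552, 0.024, 0.36] -> translation [-5.42, -17.47, -21.63] turn [2.86, -0.0, 0.0]
```

Emit:
arm_command --deltas '[{"translation":[-5.4,0,0],"turn":[0,0,0]},{"translation":[-5.4,0,0],"turn":[0,0,0]},{"translation":[-5.4,0,0],"turn":[0,0,0]},{"translation":[-5.4,0,0],"turn":[0,0,0]}]' --gripper 94

```text
time_s: 1.58
ee_pos: [0.1361, -0.5335, 0.3663]
eef_rot: [1.506, 1.562, -1.385]
force: [0.3, 0.2, 0.2]
grip_width: 0.0938
```

Emit:
arm_command --deltas '[{"translation":[0,-17.5,-21.6],"turn":[2.86,0,0]},{"translation":[0,-17.5,-21.6],"turn":[2.86,0,0]},{"translation":[0,-17.5,-21.6],"turn":[2.86,0,0]},{"translation":[0,-17.5,-21.6],"turn":[2.86,0,0]},{"translation":[0,-17.5,-21.6],"turn":[2.86,0,0]},{"translation":[0,-17.5,-21.6],"turn":[2.86,0,0]},{"translation":[0,-17.5,-21.6],"turn":[2.86,0,0]},{"translation":[0,-17.5,-21.6],"turn":[2.86,0,0]},{"translation":[0,-17.5,-21.6],"turn":[2.86,0,0]},{"translation":[0,-17.5,-21.6],"turn":[2.86,0,0]},{"translation":[0,-17.5,-21.6],"turn":[2.86,0,0]},{"translation":[0,-17.5,-21.6],"turn":[2.86,0,0]}]'

```text
time_s: 2.58
ee_pos: [0.4346, -0.131, 0.3596]
eef_rot: [2.775, 1.57, -0.367]
force: [0.2, -0.2, 0.4]
grip_width: 0.0941
```

```bash
python3 -c "
from h import *
goal([.552,.024,.36],0.0)"
```

```text
t 2.5833 pos [ 0.4346 -0.131   0.3596] grip 0.0941 F [ 0.2 -0.2  0.4] q [-0.37  0.01  1.55  0.    1.59  1.2 ]
[0.552, 0.024, 0.36] -> translation [-0.01, -6.2, -4.7] turn [0.0, -0.01, -0.0]
```

Emit:
arm_command --deltas '[{"translation":[0,-6.2,-4.7],"turn":[0,0,0]},{"translation":[0,-6.2,-4.7],"turn":[0,0,0]},{"translation":[0,-6.2,-4.7],"turn":[0,0,0]},{"translation":[0,-6.2,-4.7],"turn":[0,0,0]},{"translation":[0,-6.2,-4.7],"turn":[0,0,0]},{"translation":[0,-6.2,-4.7],"turn":[0,0,0]},{"translation":[0,-6.2,-4.7],"turn":[0,0,0]},{"translation":[0,-6.2,-4.7],"turn":[0,0,0]}]'

```text
time_s: 3.25
ee_pos: [0.551, 0.0215, 0.3593]
eef_rot: [0.672, 1.57, -2.469]
force: [-0.1, -0.3, -0.6]
grip_width: 0.0942
```

Run:
```python
from h import *
from station import optics,models
c=optics.get_calibration("wrist"); im=optics.camera("wrist"); cv2.imwrite("pics/w1.png",im[:,:,::-1])
for t,z in (("brush_guard",.15),("brush_grip",.2),("store_seat",.15),("store_tips",.168)):
    print(t,[(round(d["score"],2),np.round(d["at"],1).tolist(),onz(c,d["at"],z).round(4).tolist()) for d in models.mark_of(t,"wrist")[:3]])
print(c["origin"])
for p in ([.552,.024,.226],[.552,.024,.208]): print(p,proj(c,p))
goal([.552,.024,.208],0)
```

```text
brush_guard [(0.96, [310.6, 215.9], [0.5502, 0.0268, 0.15])]
brush_grip [(0.93, [311.0, 227.5], [0.5511, 0.0256, 0.2])]
store_seat [(0.6, [550.0, 221.5], [0.5452, -0.2237, 0.15])]
store_tips [(0.77, [311.2, 254.0], [0.5157, 0.026, 0.168]), (0.75, [419.5, 436.4], [0.2846, -0.1029, 0.168])]
[0.63436784 0.0206993  0.51970367]
[0.552, 0.024, 0.226] [312.55373072 234.51784765]
[0.552, 0.024, 0.208] [312.7755469  228.86793306]
t 3.5 pos [0.551  0.0212 0.3599] grip 0.094 F [-0.2 -0.5 -0.2] q [-0.03  0.24  1.29 -0.    1.61  1.54]
[0.552, 0.024, 0.208] -> translation [6.07, -0.11, -0.04] turn [-0.01, -0.01, -0.0]
```

View pics/w1.png

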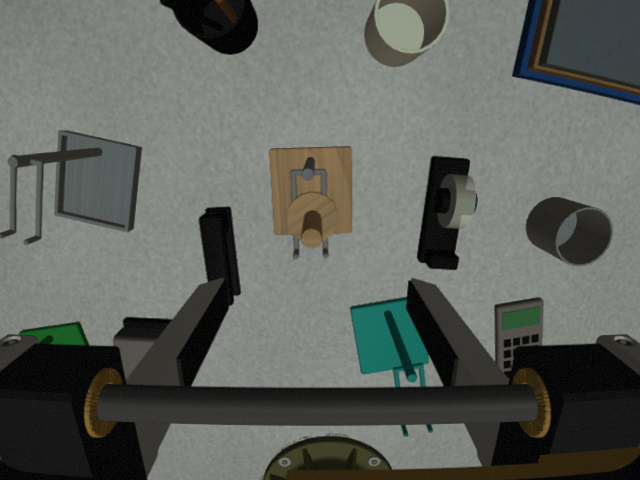

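The wrist view shows the pale wood stand with the brush, handle top at (312,236). The look-alikes are turquoise (390,330) and green (55,335). The drip tray is at (95,180) and the pot at (568,230). Crop2 already confirmed the wooden stand, so I'm descending to grip.

Emit:
arm_command --deltas '[{"translation":[1.2,-0.15,0],"turn":[0,0,0]},{"translation":[2.4,-0.15,0],"turn":[0,0,0]},{"translation":[3.6,-0.15,0],"turn":[0,0,0]},{"translation":[4.6,-0.15,0],"turn":[0,0,0]},{"translation":[5.4,-0.15,0],"turn":[0,0,0]},{"translation":[6.05,-0.15,0],"turn":[0,0,0]},{"translation":[6.05,-0.15,0],"turn":[0,0,0]},{"translation":[6.05,-0.15,0],"turn":[0,0,0]},{"translation":[6.05,-0.15,0],"turn":[0,0,0]}]'

```text
time_s: 4.25
ee_pos: [0.5517, 0.0256, 0.2096]
eef_rot: [3.123, 1.569, -0.019]
force: [0.8, 0.9, 0.5]
grip_width: 0.0941
```

Emit:
arm_command --deltas '[{"translation":[0,0,0],"turn":[0,0,0]},{"translation":[0,0,0],"turn":[0,0,0]},{"translation":[0,0,0],"turn":[0,0,0]},{"translation":[0,0,0],"turn":[0,0,0]},{"translation":[0,0,0],"turn":[0,0,0]},{"translation":[0,0,0],"turn":[0,0,0]},{"translation":[0,0,0],"turn":[0,0,0]},{"translation":[0,0,0],"turn":[0,0,0]},{"translation":[0,0,0],"turn":[0,0,0]},{"translation":[0,0,0],"turn":[0,0,0]},{"translation":[0,0,0],"turn":[0,0,0]},{"translation":[0,0,0],"turn":[0,0,0]}]' --gripper 10 --force 25

```text
time_s: 5.25
ee_pos: [0.5513, 0.0258, 0.2082]
eef_rot: [-0.486, 1.571, 2.656]
force: [0.7, -1.2, -0.6]
grip_width: 0.0175
```

Run:
```python
from h import *
from station import optics,models
im=optics.camera("wrist"); cv2.imwrite("pics/w2.png",im[:,:,::-1])
goal([.551,.025,.24],0)
```

```text
t 5.3 pos [0.5512 0.0258 0.2082] grip 0.0176 F [-0.   0.7 -1. ] q [-0.02  0.32  1.54  0.    1.29  1.55]
[0.551, 0.025, 0.24] -> translation [-1.27, 0.03, 0.01] turn [0.0, 0.0, 0.0]
```

View pics/w2.png

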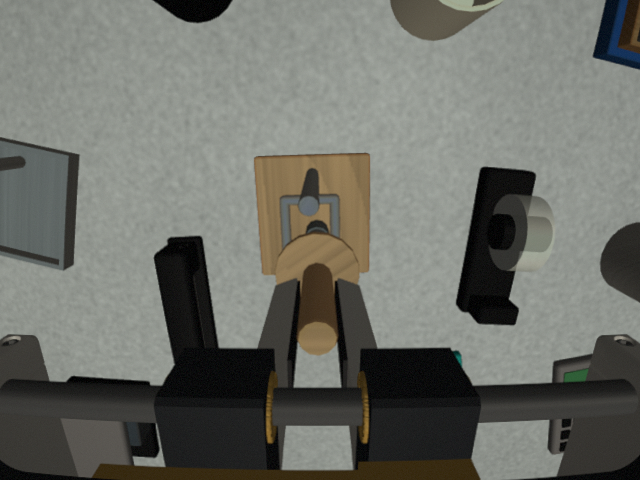

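Emit:
arm_command --deltas '[{"translation":[-0.5,0,0],"turn":[0,0,0]},{"translation":[-1.0,0,0],"turn":[0,0,0]},{"translation":[-1.4,0,0],"turn":[0,0,0]},{"translation":[-1.4,0,0],"turn":[0,0,0]},{"translation":[-1.4,0,0],"turn":[0,0,0]}]'

```text
time_s: 5.72
ee_pos: [0.5513, 0.0258, 0.2433]
eef_rot: [3.133, 1.57, -0.008]
force: [-0.2, -0.8, -1.3]
grip_width: 0.0179
```

Emit:
arm_command --deltas '[{"translation":[0,0.02,0.5],"turn":[0,0,0]},{"translation":[0,0.05,1.2],"turn":[0,0,0]},{"translation":[0,0.08,2.2],"turn":[0,0,0]},{"translation":[0,0.1,3.2],"turn":[0,0,0]},{"translation":[0,0.13,4.2],"turn":[0,0,0]},{"translation":[0,0.13,4.2],"turn":[0,0,0]},{"translation":[0,0.13,4.2],"turn":[0,0,0]}]'

```text
time_s: 6.3
ee_pos: [0.4458, 0.0225, 0.243]
eef_rot: [-3.01, 1.571, 0.132]
force: [0.7, -0.3, -2.1]
grip_width: 0.0179
```

Emit:
arm_command --deltas '[{"translation":[-0.8,0,0],"turn":[0,0,0]},{"translation":[-2,0,0],"turn":[0,0,0]},{"translation":[-3,0,0],"turn":[0,0,0]},{"translation":[-4,0,0],"turn":[0,0,0]},{"translation":[-4,0,0],"turn":[0,0,0]},{"translation":[-4,0,0],"turn":[0,0,0]}]'

```text
time_s: 6.8
ee_pos: [0.4471, 0.0225, 0.3433]
eef_rot: [-3.139, 1.57, 0.003]
force: [0.3, -0.2, -2.0]
grip_width: 0.0177
```

Run:
```python
from h import *
from station import optics,models
im=optics.camera("wrist"); cv2.imwrite("pics/w3.png",im[:,:,::-1])
c=optics.get_calibration("wrist")
P,_,_=cur()
for t,dz in (("brush_guard",-.058),("brush",-.168),("brush_grip",-.008)):
    print(t,[(round(d["score"],2),np.round(d["at"],1).tolist(),(onz(c,d["at"],P[2]+dz)-P).round(4).tolist()) for d in models.mark_of(t,"wrist")[:2]])
for n in("scene","top"):
  im=optics.camera(n); cv2.imwrite(f"pics/{n}3.png",im[:,:,::-1]); c=optics.get_calibration(n)
  for t,dz in (("brush_guard",-.058),("brush",-.168),("pot_rim",0)):
    print(n,t,[(round(d["score"],2),np.round(d["at"],1).tolist(),(onz(c,d["at"],P[2]+dz)-P).round(4).tolist() if dz else onz(c,d["at"],.075).round(4)) for d in models.mark_of(t,n)[:2]])
goal([.51,-.327,.34],0)
```

```text
brush_guard [(0.8, [315.9, 271.9], [-0.0021, -0.0004, -0.058])]
brush [(0.71, [319.2, 227.2], [-0.002, -0.0032, -0.168])]
brush_grip [(0.66, [315.9, 307.4], [-0.0014, -0.0005, -0.008]), (0.54, [86.9, 103.2], [0.0961, 0.1001, -0.008])]
scene brush_guard [(0.83, [283.5, 183.0], [0.0046, -0.002, -0.058]), (0.53, [312.5, 271.7], [0.2503, -0.0979, -0.058])]
scene brush [(0.78, [283.2, 208.4], [-0.0033, -0.0036, -0.168]), (0.68, [282.0, 168.7], [-0.1196, 0.0746, -0.168])]
scene pot_rim [(0.68, [188.6, 312.6], array([ 0.5052, -0.323 ,  0.075 ]))]
top brush_guard []
top brush [(0.45, [325.4, 234.5], [0.1013, 0.0076, -0.168])]
top pot_rim [(0.86, [480.5, 251.9], array([ 0.5167, -0.3243,  0.075 ])), (0.52, [271.7, 283.2], array([0.4531, 0.1511, 0.075 ]))]
t 7.4 pos [0.4463 0.0225 0.3432] grip 0.0177 F [-0.5  0.4 -0.3] q [-0.03 -0.    1.6   0.    1.55  1.54]
[0.51, -0.327, 0.34] -> translation [0.13, 13.98, -2.55] turn [0.0, 0.0, 0.0]
```

View pics/w3.png

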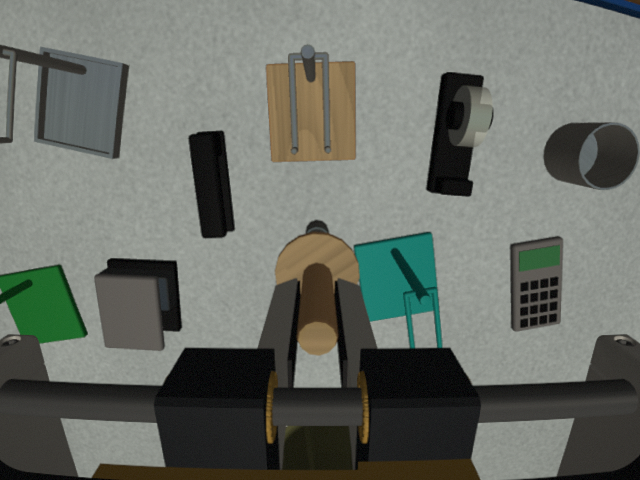

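View pics/scene3.png

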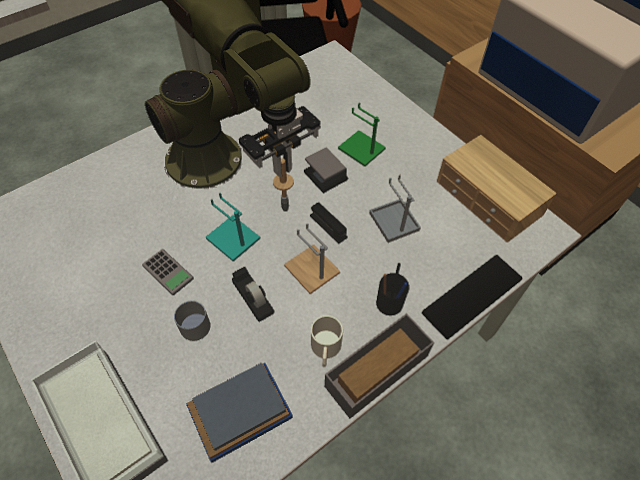

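The brush is held upright at (317,260) in the wrist view, and the wooden hook is empty. Next stop is above the pot.

Emit:
arm_command --deltas '[{"translation":[0,1,-0.2],"turn":[0,0,0]},{"translation":[0,2.4,-0.5],"turn":[0,0,0]},{"translation":[0,3.9,-0.8],"turn":[0,0,0]},{"translation":[0,5.4,-1.1],"turn":[0,0,0]},{"translation":[0,6.9,-1.4],"turn":[0,0,0]},{"translation":[0,8.4,-1.7],"turn":[0,0,0]},{"translation":[0,9.9,-2],"turn":[0,0,0]},{"translation":[0,11.4,-2.3],"turn":[0,0,0]},{"translation":[0,12.8,-2.5],"turn":[0,0,0]},{"translation":[0,13.9,-2.6],"turn":[0,0,0]},{"translation":[0,13.9,-2.6],"turn":[0,0,0]},{"translation":[0,13.9,-2.6],"turn":[0,0,0]}]'

```text
time_s: 8.4
ee_pos: [0.5111, -0.3261, 0.3423]
eef_rot: [-0.676, 1.569, 2.464]
force: [0.3, 1.3, -0.4]
grip_width: 0.0179
```

Emit:
arm_command --deltas '[{"translation":[0,0,0],"turn":[0,0,0]},{"translation":[0,0,0],"turn":[0,0,0]},{"translation":[0,0,0],"turn":[0,0,0]}]'

```text
time_s: 8.65
ee_pos: [0.5115, -0.324, 0.3437]
eef_rot: [2.576, 1.57, -0.564]
force: [-0.0, 0.2, -0.5]
grip_width: 0.0176
```

Run:
```python
from h import *
from station import optics,models
im=optics.camera("wrist"); cv2.imwrite("pics/w4.png",im[:,:,::-1])
c=optics.get_calibration("wrist")
P,_,_=cur()
for t,z in (("pot_rim",.075),("pot",0),("brush",P[2]-.168)):
    print(t,[(round(d["score"],2),np.round(d["at"],1).tolist(),onz(c,d["at"],z).round(4).tolist()) for d in models.mark_of(t,"wrist")[:2]])
cc=[]
m=models.cut_out("pot","top")
im=optics.camera("scene"); cv2.imwrite("pics/s4.png",im[:,:,::-1])
goal([.512,-.324,.208],0)
```

```text
pot_rim [(0.97, [316.4, 208.4], [0.5064, -0.3248, 0.075])]
pot [(0.84, [315.4, 198.7], [0.5044, -0.3234, 0.0])]
brush [(0.57, [319.7, 226.7], [0.5103, -0.3278, 0.1757])]
t 8.95 pos [ 0.5114 -0.3247  0.3433] grip 0.0175 F [-0.2  0.1  0.1] q [-0.63  0.38  1.15  0.    1.62  0.94]
[0.512, -0.324, 0.208] -> translation [5.41, -0.03, -0.02] turn [0.01, -0.0, -0.0]
```

View pics/w4.png

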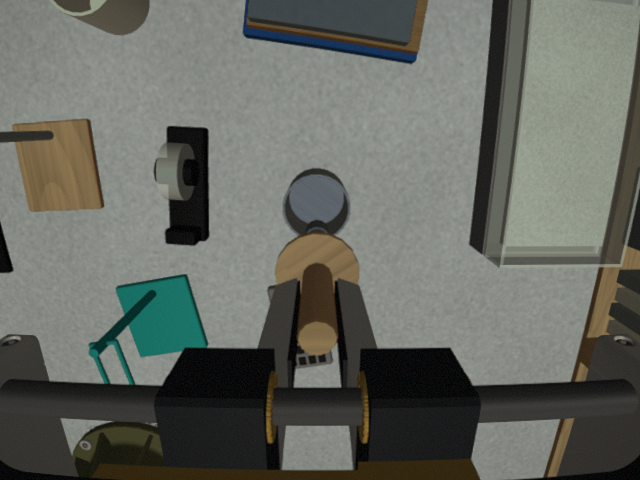

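View pics/s4.png

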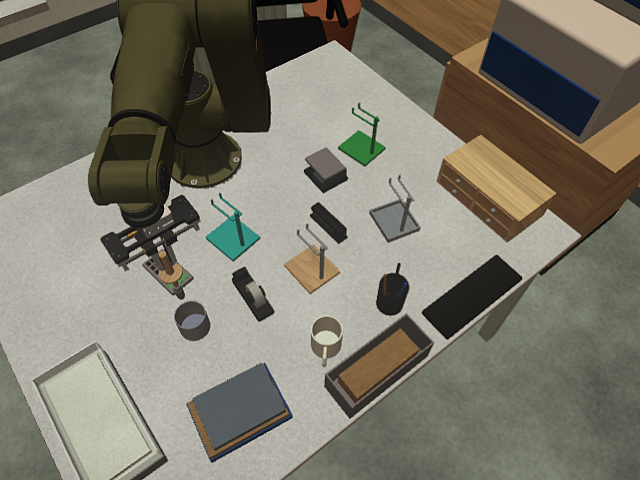

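Pot mouth is at (316,205), directly under the brush line; estimates agree within about 4 mm and the clearance is about 26 mm. Dipping.

Emit:
arm_command --deltas '[{"translation":[0.8,0,0.08],"turn":[0,0,0]},{"translation":[1.7,0,0.08],"turn":[0,0,0]},{"translation":[2.6,0,0.08],"turn":[0,0,0]},{"translation":[3.4,0,0.08],"turn":[0,0,0]},{"translation":[4.2,0,0.08],"turn":[0,0,0]},{"translation":[4.9,0,0.08],"turn":[0,0,0]},{"translation":[5.5,0,0.08],"turn":[0,0,0]},{"translation":[5.5,0,0.08],"turn":[0,0,0]},{"translation":[5.5,0,0.08],"turn":[0,0,0]},{"translation":[5.5,0,0.08],"turn":[0,0,0]},{"translation":[5.5,0,0.08],"turn":[0,0,0]},{"translation":[5.5,0,0.08],"turn":[0,0,0]}]'

```text
time_s: 9.95
ee_pos: [0.5096, -0.3251, 0.2068]
eef_rot: [2.51, 1.569, -0.631]
force: [-0.1, 0.6, 0.4]
grip_width: 0.0179
```

Run:
```python
from h import *
from station import optics,models
im=optics.camera("wrist"); im2=optics.camera("scene")
cv2.imwrite("pics/d5.png",np.hstack([cv2.resize(im[100:400,200:440],(400,500)),cv2.resize(im2[230:380,110:230],(400,500),interpolation=cv2.INTER_CUBIC)])[:,:,::-1])
goal([.512,-.324,.36],0)
```

```text
t 10.05 pos [ 0.5095 -0.3251  0.2064] grip 0.0174 F [ 0.4  0.  -0.9] q [-0.63  0.43  1.38  0.    1.33  0.94]
[0.512, -0.324, 0.36] -> translation [-6.15, -0.04, -0.11] turn [0.0, -0.01, -0.01]
```

View pics/d5.png

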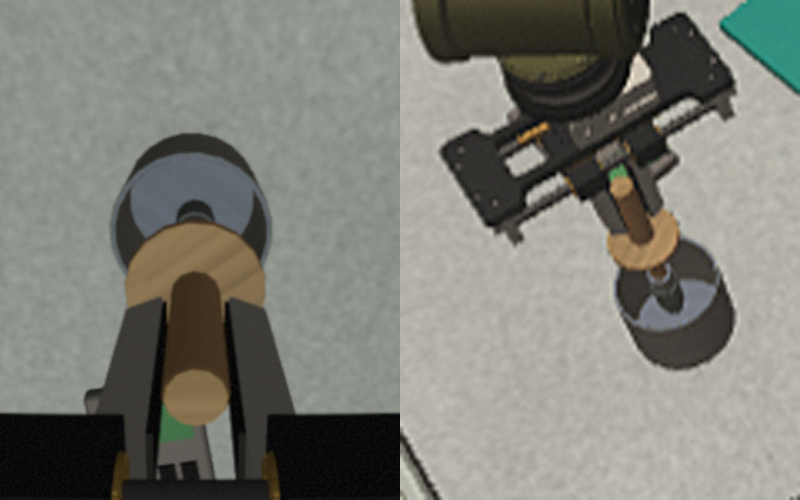

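Bristles are inside the pot, upright and clear of its walls (right half, ~(668,290)). Lifting out.

Emit:
arm_command --deltas '[{"translation":[0,0,0],"turn":[0,0,0]},{"translation":[-0.8,0,0],"turn":[0,0,0]},{"translation":[-2,0,0],"turn":[0,0,0]},{"translation":[-3.3,0,0],"turn":[0,0,0]},{"translation":[-4.6,0,0],"turn":[0,0,0]},{"translation":[-5.9,0,0],"turn":[0,0,0]},{"translation":[-7,0,0],"turn":[0,0,0]},{"translation":[-7,0,0],"turn":[0,0,0]},{"translation":[-7,0,0],"turn":[0,0,0]}]'

```text
time_s: 10.8
ee_pos: [0.5095, -0.3251, 0.3818]
eef_rot: [2.514, 1.568, -0.627]
force: [0.6, 0.4, -0.9]
grip_width: 0.0179
```

```bash
python3 -c "
from h import *
goal([.45,.345,.38],-.2158)"
```

```text
t 10.8 pos [ 0.5095 -0.3251  0.3818] grip 0.0179 F [ 0.6  0.4 -0.9] q [-0.63  0.37  1.07  0.    1.7   0.94]
[0.45, 0.345, 0.38] -> translation [0.03, -26.8, 2.37] turn [2.48, -0.03, -0.01]
```

Emit:
arm_command --deltas '[{"translation":[0,-1,0.3],"turn":[0,0,0]},{"translation":[0,-2.4,0.6],"turn":[0,0,0]},{"translation":[0,-3.8,1],"turn":[0,0,0]},{"translation":[0,-5.2,1.4],"turn":[0,0,0]},{"translation":[0,-6.6,1.8],"turn":[0,0,0]},{"translation":[0,-8,2.1],"turn":[0,0,0]},{"translation":[0,-9.4,2.4],"turn":[0,0,0]},{"translation":[0,-10.8,2.4],"turn":[0,0,0]},{"translation":[0,-12.2,2.4],"turn":[0,0,0]},{"translation":[0,-13.6,2.4],"turn":[0,0,0]},{"translation":[0,-15,2.4],"turn":[0,0,0]},{"translation":[0,-16.4,2.4],"turn":[0,0,0]}]'

```text
time_s: 11.8
ee_pos: [0.4485, 0.0867, 0.3793]
eef_rot: [0.094, 1.569, -3.047]
force: [0.7, -0.2, -0.0]
grip_width: 0.0177
```

```bash
python3 -c "
from h import *
goal([.45,.345,.38],0)"
```

```text
t 11.8 pos [0.4485 0.0867 0.3793] grip 0.0177 F [ 0.7 -0.2 -0. ] q [0.11 0.02 1.5  0.   1.63 1.68]
[0.45, 0.345, 0.38] -> translation [-0.03, -10.33, -0.06] turn [0.0, 0.02, -0.0]
```

Emit:
arm_command --deltas '[{"translation":[0,-1.2,0],"turn":[0,0,0]},{"translation":[0,-2.6,0],"turn":[0,0,0]},{"translation":[0,-4,0],"turn":[0,0,0]},{"translation":[0,-5.4,0],"turn":[0,0,0]},{"translation":[0,-6.8,0],"turn":[0,0,0]},{"translation":[0,-8,0],"turn":[0,0,0]},{"translation":[0,-9,0],"turn":[0,0,0]},{"translation":[0,-9.8,0],"turn":[0,0,0]},{"translation":[0,-10.3,0],"turn":[0,0,0]},{"translation":[0,-10.3,0],"turn":[0,0,0]},{"translation":[0,-10.3,0],"turn":[0,0,0]},{"translation":[0,-10.3,0],"turn":[0,0,0]}]'

```text
time_s: 12.8
ee_pos: [0.4493, 0.3415, 0.3805]
eef_rot: [0.986, 1.57, -2.156]
force: [0.1, -0.2, -0.7]
grip_width: 0.0174
```

Run:
```python
from h import *
from station import optics,models
im=optics.camera("wrist"); cv2.imwrite("pics/w6.png",im[:,:,::-1])
c=optics.get_calibration("wrist")
P,_,_=cur()
for t,z in (("drip_seat",.15),("drip_tips",.168),("drip_stand",0),("brush",P[2]-.168),("brush_guard",P[2]-.058)):
    print(t,[(round(d["score"],2),np.round(d["at"],1).tolist(),onz(c,d["at"],z).round(4).tolist()) for d in models.mark_of(t,"wrist")[:2]])
x0,y0,a=.5706,.3268,-.2158
for l in ((.042,0,.168),(-.039,.015,.168),(-.039,-.015,.168),(.06,.055,.018),(.06,-.055,.018),(-.06,-.055,.018),(-.06,.055,.018)):
    print(l,proj(c,[x0+np.cos(a)*l[0]-np.sin(a)*l[1],y0+np.sin(a)*l[0]+np.cos(a)*l[1],l[2]]).round(1))
goal([.458,.351,.243],0)
b=im[60:300,200:420]
cv2.imwrite("pics/w6c.png",cv2.resize(b,(733,800),interpolation=cv2.INTER_CUBIC)[:600,:,::-1])
```

```text
drip_seat [(0.82, [329.0, 93.2], [0.568, 0.3283, 0.15])]
drip_tips [(0.69, [318.5, 131.1], [0.5316, 0.3388, 0.168])]
drip_stand []
brush [(0.58, [318.9, 228.3], [0.4466, 0.3385, 0.2127]), (0.26, [618.2, 112.6], [0.5529, 0.074, 0.2127])]
brush_guard [(0.57, [317.8, 270.2], [0.4485, 0.3398, 0.3227])]
(0.042, 0, 0.168) [341.4  41.8]
(-0.039, 0.015, 0.168) [307.  126.7]
(-0.039, -0.015, 0.168) [337.4 133.6]
(0.06, 0.055, 0.018) [295.5  43.7]
(0.06, -0.055, 0.018) [378.4  63.4]
(-0.06, -0.055, 0.018) [356.5 154.4]
(-0.06, 0.055, 0.018) [277.7 136.8]
t 13.1 pos [0.4493 0.342  0.3809] grip 0.0179 F [0.6 0.1 0. ] q [ 0.59  0.27  1.2  -0.    1.67  2.16]
[0.458, 0.351, 0.243] -> translation [5.52, -0.36, -0.35] turn [-0.01, -0.0, 0.0]
```

View pics/w6.png

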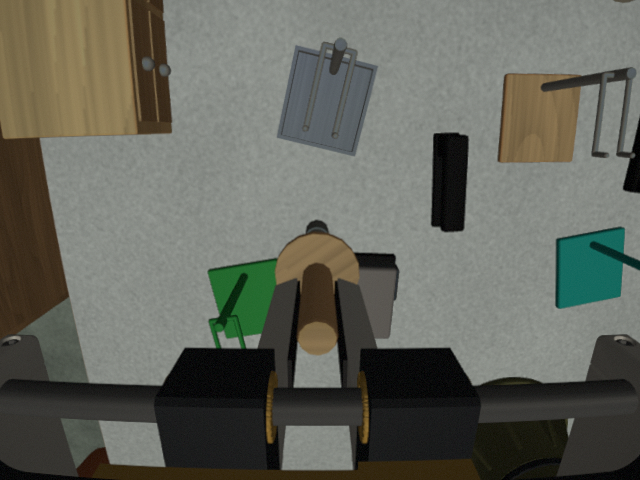

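The drip stand is the grey tray with its hook at (330,90); predicted points land within about 3 px. I'm refining its pose with the wrist picks.

```bash
cat >> fit.py <<'E'
W=optics.get_calibration("wrist");w=lambda u,v:(W,np.array([u,v]))
c=corners(.018)
print("drip wrist");fit([(w(340,44.5),(.042,0,.168)),(w(306,129),(-.039,.015,.168)),(w(336,135),(-.039,-.015,.168)),(w(296.5,45.5),c["FL"]),(w(377,65.5),c["FR"]),(w(355.5,154.5),c["NR"]),(w(278,137.5),c["NL"])],[.57,.33,-.21])
E
python3 fit.py | tail -2
```

```text
[ 0.5687  0.3285 -0.2182] -12.5
[[0.5, -0.5], [-0.1, -0.4], [0.3, 0.6], [-1.5, -0.3], [0.7, -0.4], [0.2, 1.4], [-1.1, 0.6]]
```

Emit:
arm_command --deltas '[{"translation":[1,-0.5,-0.35],"turn":[0,0,0]},{"translation":[2,-0.5,-0.35],"turn":[0,0,0]},{"translation":[3,-0.5,-0.35],"turn":[0,0,0]},{"translation":[4,-0.5,-0.35],"turn":[0,0,0]},{"translation":[5,-0.5,-0.35],"turn":[0,0,0]},{"translation":[5.45,-0.5,-0.35],"turn":[0,0,0]},{"translation":[5.45,-0.5,-0.35],"turn":[0,0,0]},{"translation":[5.45,-0.5,-0.35],"turn":[0,0,0]},{"translation":[5.45,-0.5,-0.35],"turn":[0,0,0]}]'

```text
time_s: 13.85
ee_pos: [0.4585, 0.3553, 0.2463]
eef_rot: [-2.541, 1.568, 0.6]
force: [-0.1, -0.4, -1.2]
grip_width: 0.018
```

Run:
```python
from h import *
from station import optics,models
im=optics.camera("wrist"); cv2.imwrite("pics/w7.png",im[:,:,::-1])
c=optics.get_calibration("wrist")
for t,z in (("drip_seat",.15),("drip_tips",.168)):
    print(t,[(round(d["score"],2),np.round(d["at"],1).tolist(),onz(c,d["at"],z).round(4).tolist()) for d in models.mark_of(t,"wrist")[:2]])
x0,y0,a=.569,.328,-.217
for l in ((.042,0,.168),(-.039,.015,.168),(-.039,-.015,.168)):
    print(l,proj(c,[x0+np.cos(a)*l[0]-np.sin(a)*l[1],y0+np.sin(a)*l[0]+np.cos(a)*l[1],l[2]]).round(1))
goal([.5705,.330,.244],0)
```

```text
drip_seat [(0.63, [357.0, 88.0], [0.5684, 0.3286, 0.15])]
drip_tips [(0.87, [343.7, 150.2], [0.5297, 0.3377, 0.168]), (0.52, [318.3, 227.6], [0.4798, 0.3535, 0.168])]
(0.042, 0, 0.168) [378.3  10.1]
(-0.039, 0.015, 0.168) [322.4 142.8]
(-0.039, -0.015, 0.168) [369.1 153.6]
t 14.0 pos [0.4583 0.3552 0.2458] grip 0.0173 F [ 0.5  0.4 -0.7] q [ 0.6   0.35  1.4  -0.    1.38  2.17]
[0.5705, 0.33, 0.244] -> translation [0.08, 1.01, -4.49] turn [0.0, -0.02, 0.01]
```

View pics/w7.png

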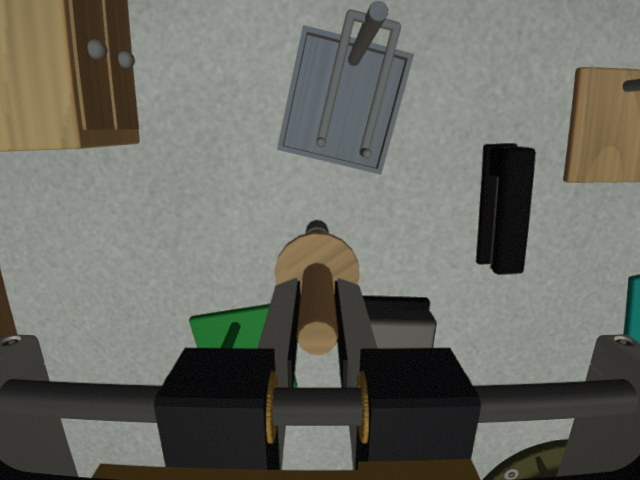

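Hook tips are at (321,142) and (366,153), within 2-3 px of the prediction. Sliding in over the tips.

Emit:
arm_command --deltas '[{"translation":[0.05,0.12,-0.6],"turn":[0,0,0]},{"translation":[0.05,0.26,-1.3],"turn":[0,0,0]},{"translation":[0.05,0.42,-2],"turn":[0,0,0]},{"translation":[0.05,0.57,-2.7],"turn":[0,0,0]},{"translation":[0.05,0.72,-3.4],"turn":[0,0,0]},{"translation":[0.05,0.85,-4],"turn":[0,0,0]},{"translation":[0.05,0.96,-4.48],"turn":[0,0,0]},{"translation":[0.05,0.96,-4.48],"turn":[0,0,0]},{"translation":[0.05,0.96,-4.48],"turn":[0,0,0]},{"translation":[0.05,0.96,-4.48],"turn":[0,0,0]}]'

```text
time_s: 14.83
ee_pos: [0.5694, 0.3313, 0.2435]
eef_rot: [-2.225, 1.57, 0.917]
force: [-0.4, 0.5, -0.0]
grip_width: 0.0176
```

Run:
```python
from h import *
from station import optics,models
im=optics.camera("wrist"); cv2.imwrite("pics/w8.png",im[:,:,::-1])
im=optics.camera("scene"); cv2.imwrite("pics/s8.png",cv2.resize(im[130:250,320:460],(700,600),interpolation=cv2.INTER_CUBIC)[:,:,::-1])
goal([.5705,.330,.2085],0)
```

```text
t 14.9333 pos [0.5693 0.3314 0.2437] grip 0.0176 F [ 0.5  0.3 -0.2] q [0.47 0.54 1.14 0.   1.46 2.04]
[0.5705, 0.33, 0.2085] -> translation [1.41, 0.06, -0.05] turn [0.01, -0.0, 0.0]
```

View pics/w8.png

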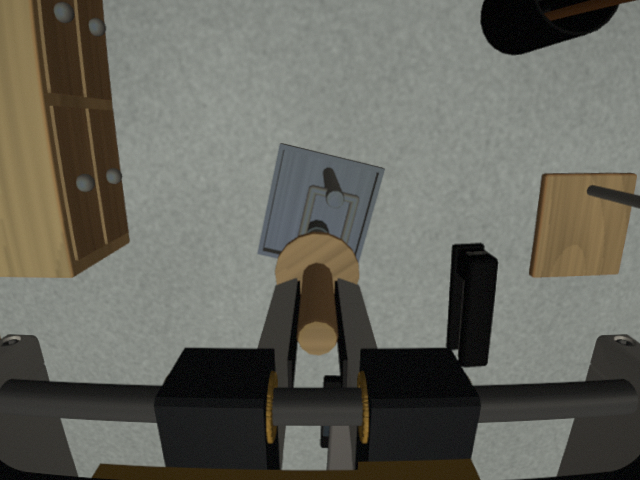

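View pics/s8.png

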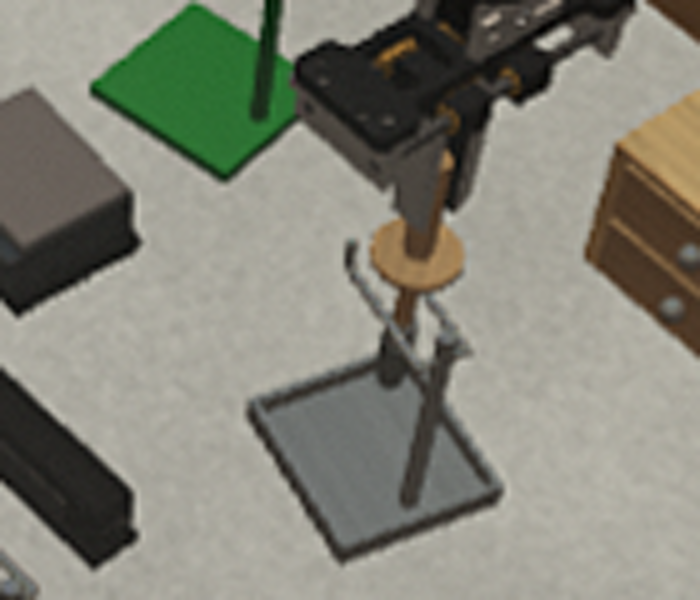

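The shaft sits between the prongs with the guard above the hook. Lowering.

Emit:
arm_command --deltas '[{"translation":[0.3,0,0],"turn":[0,0,0]},{"translation":[0.6,0,0],"turn":[0,0,0]},{"translation":[0.9,0,0],"turn":[0,0,0]},{"translation":[1.2,0,0],"turn":[0,0,0]},{"translation":[1.38,0,0],"turn":[0,0,0]},{"translation":[1.38,0,0],"turn":[0,0,0]},{"translation":[1.38,0,0],"turn":[0,0,0]},{"translation":[1.38,0,0],"turn":[0,0,0]}]'

```text
time_s: 15.6
ee_pos: [0.5699, 0.331, 0.2084]
eef_rot: [0.455, 1.571, -2.686]
force: [-0.7, -0.3, -0.8]
grip_width: 0.0174
```

Run:
```python
from h import *
from station import optics,models
im=optics.camera("wrist")
im2=optics.camera("scene"); cv2.imwrite("pics/s9.png",np.hstack([cv2.resize(im2[150:250,350:430],(400,500),interpolation=cv2.INTER_CUBIC),cv2.resize(im[130:330,240:400],(400,500))])[:,:,::-1])
goal([.5705,.330,.2085],0)
```

```text
t 15.7 pos [0.5699 0.331  0.2085] grip 0.0174 F [ 1.1  0.6 -1.1] q [0.47 0.56 1.19 0.   1.39 2.04]
[0.5705, 0.33, 0.2085] -> translation [0.0, 0.04, -0.02] turn [0.0, 0.0, -0.0]
```

View pics/s9.png

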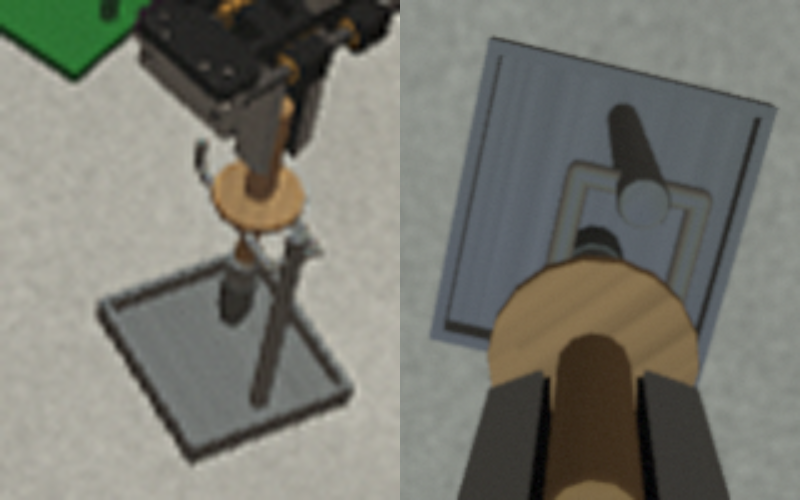

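Emit:
arm_command --deltas '[{"translation":[0.02,0,0],"turn":[0,0,0]},{"translation":[0.02,0,0],"turn":[0,0,0]},{"translation":[0.02,0,0],"turn":[0,0,0]},{"translation":[0.02,0,0],"turn":[0,0,0]},{"translation":[0.02,0,0],"turn":[0,0,0]},{"translation":[0.02,0,0],"turn":[0,0,0]},{"translation":[0.02,0,0],"turn":[0,0,0]},{"translation":[0.02,0,0],"turn":[0,0,0]},{"translation":[0.02,0,0],"turn":[0,0,0]}]' --gripper 60

```text
time_s: 16.45
ee_pos: [0.5699, 0.331, 0.2082]
eef_rot: [-0.921, 1.571, 2.221]
force: [-0.7, 0.2, 0.4]
grip_width: 0.0603
```

Run:
```python
from h import *
from station import optics,models
im=optics.camera("wrist")
im2=optics.camera("scene"); cv2.imwrite("pics/s10.png",np.hstack([cv2.resize(im2[150:250,350:430],(400,500),interpolation=cv2.INTER_CUBIC),cv2.resize(im[130:330,240:400],(400,500))])[:,:,::-1])
goal([.5705,.330,.36],0)
```

```text
t 16.55 pos [0.57   0.331  0.2082] grip 0.0599 F [ 0.3 -0.1 -0.1] q [0.47 0.56 1.19 0.   1.39 2.04]
[0.5705, 0.33, 0.36] -> translation [-6.07, 0.04, -0.02] turn [0.0, 0.0, 0.0]
```

View pics/s10.png

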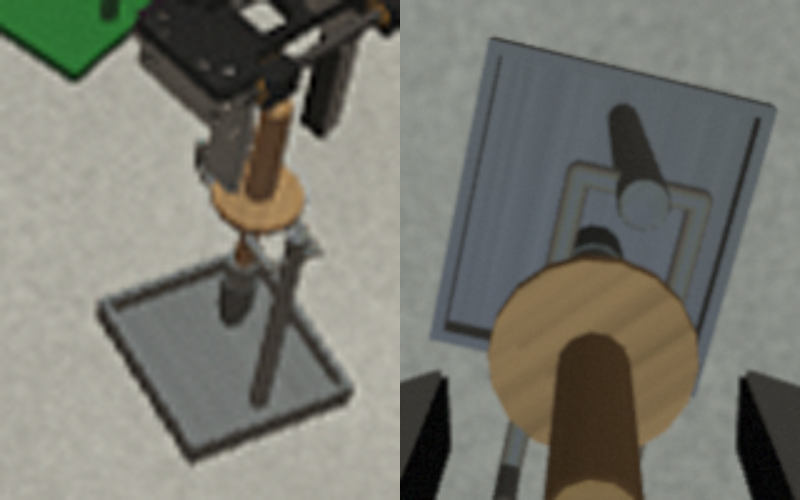

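The brush stayed put when released. Retreating straight up.

Emit:
arm_command --deltas '[{"translation":[-0.5,0,0],"turn":[0,0,0]},{"translation":[-1.5,0,0],"turn":[0,0,0]},{"translation":[-2.7,0,0],"turn":[0,0,0]},{"translation":[-4,0,0],"turn":[0,0,0]},{"translation":[-5.2,0,0],"turn":[0,0,0]},{"translation":[-6,0,0],"turn":[0,0,0]},{"translation":[-6,0,0],"turn":[0,0,0]},{"translation":[-6,0,0],"turn":[0,0,0]},{"translation":[-6,0,0],"turn":[0,0,0]}]'

```text
time_s: 17.3
ee_pos: [0.5698, 0.3309, 0.3573]
eef_rot: [0.458, 1.569, -2.683]
force: [-0.2, -0.6, -1.2]
grip_width: 0.0598
```

Run:
```python
from h import *
from station import optics,models
for n in("wrist","scene"):
    c=optics.get_calibration(n)
    im=optics.camera(n); cv2.imwrite(f"pics/{n}11.png",im[:,:,::-1])
    for t,z in (("brush_guard",.15),("brush",.04),("drip_seat",.15),("pot_rim",.075)):
        print(n,t,[(round(d["score"],2),np.round(d["at"],1).tolist(),onz(c,d["at"],z).round(4).tolist()) for d in models.mark_of(t,n)[:2]])
print(cur()[2]["time_s"])
```

```text
wrist brush_guard [(0.56, [318.6, 220.0], [0.565, 0.328, 0.15]), (0.23, [320.8, 190.4], [0.595, 0.3259, 0.15])]
wrist brush [(0.83, [317.1, 197.6], [0.5682, 0.3293, 0.04])]
wrist drip_seat [(0.56, [470.7, 37.7], [0.7365, 0.1896, 0.15])]
wrist pot_rim [(0.52, [318.6, 197.8], [0.5742, 0.3276, 0.075])]
scene brush_guard [(0.87, [399.2, 186.0], [0.5588, 0.3342, 0.15]), (0.24, [388.7, 301.3], [0.8113, 0.0689, 0.15])]
scene brush [(0.86, [394.0, 213.2], [0.5681, 0.3252, 0.04])]
scene drip_seat [(0.61, [401.8, 189.4], [0.5723, 0.3316, 0.15])]
scene pot_rim [(0.95, [187.5, 314.6], [0.5084, -0.328, 0.075])]
17.8
```

View pics/wrist11.png

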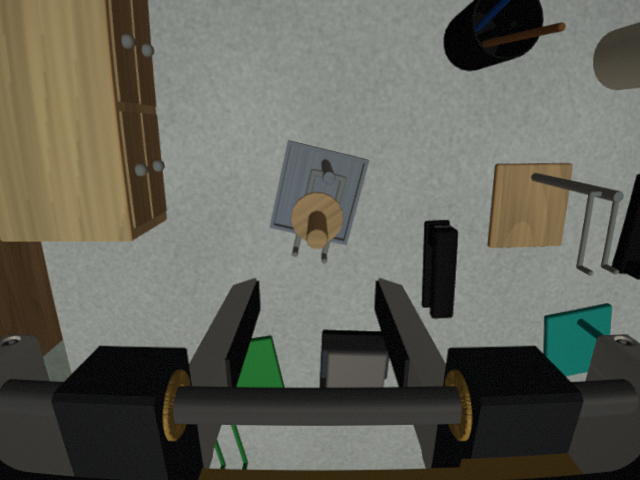

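View pics/scene11.png

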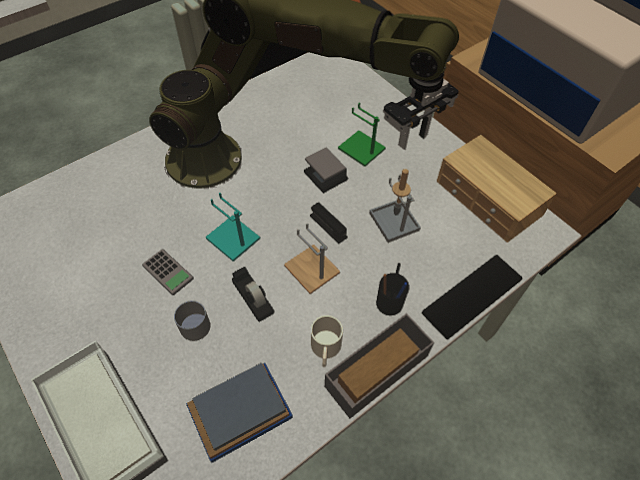

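The brush hangs upright on the drip hook (wrist view (317,215), scene view (401,190)). The pot is at (192,320), unmoved, and the gripper is clear.

```bash
python3 -c "
from station import ctrl
print(ctrl.hand_in(), ctrl.get_obs()['time_s'])"
```

```text
the job is handed in; nothing more can be done
the job is handed in; nothing more can be done
```

I lifted the brush off the wooden storage stand and dipped its bristles about 37 mm below the pot's rim, with no noticeable contact force. I then hung it by its guard on the drip stand's hook, let go, backed the gripper off straight up, and handed in at about 18 s.

**Last checks:**
- **Brush:** the pictures show it hanging upright on the hook. The wrist camera and the bristle-tip marks put it within about 5 mm of the seat's middle. One scene-camera mark of the guard read about 12 mm off and disagreed with the rest; that is still inside 18 mm. I judged the guard's height from the gripper height at release and the pictures, not from a direct measurement.
- **Pot:** the scene camera puts its rim within about 2 mm of the start.
- **Bystanders:** they look unmoved in the final scene picture; I did not measure them.

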